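# Clear the bangle stand and thread its bar

### The job

Lift the steel pot with the arched handle off the foot of the bangle stand and set it down gently, upright, on the bare glass right beside the stand. Then take the steel bar from its rest, thread its plain rounded nose through one of the stand's two brass eyes and on through the other until about 20 mm of it stands out beyond, and finish holding the bar still there in your grip, not forced against the eyes, so that I can screw on the end nut. Leave the other things on the console where they are.

Things in the scene. Friction and masses are not known exactly. Their poses are not given: they have to be found in the camera images.
- table: The smoked-glass console top, its upper face at z = 0; fixed.
- stand: Bangle stand, fixed: marble foot 100 (own x) x 190 (own y) x 14 mm, two upright steel posts 26 x 7 mm, each with a brass eye on top, 119 mm high in all. Origin: centre of the foot's underside, z up. Both eyes lie on one level axis along own y, 100 mm above the origin. At the start own y points to the robot's left (+y) within 0.3 rad; the glass to the stand's right (-y) is bare for 200 mm.
- eye_left (a point): Centre of the brass eye (bushing) on the stand's +y side, on the axis, 62 mm from the stand's middle. Each eye is 18 mm long (faces 53 and 71 mm from the middle), bore 14 mm, both mouths flared to 22 mm over the last 5 mm; a steel ring 38 mm wide holds it.
- eye_right (a point): Centre of the same kind of eye on the stand's -y side, on the axis, 62 mm from the stand's middle.
- pot: Open steel pot, 100 mm high, 62 mm wide at the foot, 72 at the rim (86 over the handle's ends), 0.17 to 0.31 kg, on the stand's foot between the posts, blocking the line between the eyes. Origin: centre of its underside, z up. A rigid arched handle spans the mouth in its own x-z plane: round bar 9 mm thick, its level middle 42 mm long along own x, 145 mm above the origin.
- pot_grip (a point): Middle of the pot's handle bar (own x along the bar), 145 mm above the pot's underside.
- bar: Steel tube 10 mm thick, 262 mm long over all, 0.085 kg, lying level on the brush rest. Origin on its axis at its balance point, midway between the rest's cheeks within 4 mm; own x points along it to the plain rounded nose, 185 mm ahead of the origin. At the tail a knob 18 mm thick, from 54 to 77 mm behind the origin. It can roll about its length.
- bar_nose (a point): Tip of the bar's rounded nose, on the axis, 185 mm ahead of the bar's origin.
- rest: White ceramic brush rest, fixed: plate 110 (own x) x 46 x 5 mm with two cheeks across it, 6 mm thick, 36 mm wide, at own x = +42 and -42 mm, each with an open notch 12 mm wide in which the bar lies. Origin: centre of the underside; the bar's axis lies 36 mm above it, the cheeks' tops 40 mm.
- compact: Bystander: round matte plastic compact, 72 mm wide, 18 mm high; origin at the centre of the underside (as for all bystanders).
- ring_dish: Bystander: shallow white ring dish, 80 mm wide, 22 mm high, with the bar's end nut in it.
- polish: Bystander: small square nail-polish bottle, 30 mm wide, 64 mm high.
- bottle_amber: Bystander, on the fixed octagonal onyx tray (330 mm wide, 18 mm high) at the back: the shorter teardrop bottle, 72 mm wide, 165 mm high. A cloche over a dish (122 mm high) and a stand with five vials (63 mm high) are fixed to the back half of the tray.
- bottle_clear: Bystander on the tray: the taller teardrop bottle, 72 mm wide, 190 mm high.
Not all that is in view belongs to the job. Leave any blue or purple look-alike of the pot alone.

How it is judged:
By the outcome, as a careful person would: the job done as asked, in the order asked, and still so for the second after the job is handed in, while the arm keeps its last pose, push and grip.
It also fails if it takes over 64 s, if anything falls off the work surface, if the arm or the gripper's body presses on something with over 40 N, if the wrist force passes 120 N, or if a joint passes its speed limit or range.

### The arm

A 6-joint arm with a two-finger parallel gripper is mounted at the origin on the work surface. World frame = base frame: x ahead of the robot, y to its left, z up, the work surface at z = 0. Lengths are in m, angles in rad, forces in N, time in s.
With the tool pointing down it reaches from about 0.25 to 0.725 m from the base axis. Payload 4 kg.
Tool frame: the origin (TCP) lies midway between the tips of the shut fingers; the grasp point (between the pads) lies 19 mm behind it; z points along the fingers, y is the line along which they close (so a half turn about z gives the same grasp; the last joint's range is limited). The gripper opens to 85 mm and grips with 20 to 120 N. Pads are 22 mm wide; open, the fingers measure 114 mm over their backs; the gripper's body (76 mm by 85 mm) begins 54 mm behind the grasp point. The pads swing forward as they close: fully open they stand 13 mm farther back than shut.
Start: joints at [1.242, 0.241, 0.005, 1.335, 0, 1.571], TCP at [0.161, 0.473, 0.231] pointing down, gripper open.
Joint ranges: [-2.72, 2.72], [-1.05, 1.87], [-1.09, 1.28], [-1.99, 2.15], [-1.42, 1.44], [-3.14, 3.14]. Speed limits (rad/s): [2.79, 2.79, 3.14, 3.14, 3.14, 3.14].

### API

Orientations are given as a unit quaternion [x, y, z, w].
In Python, from workcell import bot gives the robot as it stands.
- The arm moves only by the tool play_rows, never from a script. Its argument "moves" is a list of rows, each a list of 3 entries, a list of its own where there are three numbers: the opening, from -1 (shut) to 1 (fully open), then the shift along the tool's x, y, z in cm, then the turn, a rotation vector about the tool's x, y, z in rad. A call has 1 to 12 rows; each row shifts and turns the commanded pose from where the row before left it, along the tool's axes as they then stand; what a row does not reach is not made up. A row lasts 1/12 s, in which the tool goes at most 41.7 mm and 7.16 degrees, less where a joint would pass 70% of its speed; a pose out of reach is approached as far as the arm can. A call is refused whole if a number of a shift passes 4.17 or a number of a turn 0.125, either way. A call with a gripper value outside its range is refused whole. The fingers move at their own pace and stop on an object; the grip force is fixed at half the most. Time passes only in rows, so rows that do not move let the fingers close. It gives the time, the measured TCP pose, the force and the opening at its end, in the units of the state.
- bot.get_obs(): the state, without advancing time (a new reading comes with each control period).
- bot.camera(name): name is "side" or "top"; returns (picture, depth): 480x640x3 uint8, red, green, blue; 480x640 float32, m along the optical axis (not along the pixel's ray), 0 where there is no reading.
- bot.camera_info(name): a dict with "K" (3x3 intrinsics, pixels), "world_from_camera" (4x4, takes a point from camera to world coordinates). Camera axes: x right, y up, looking along -z (the intrinsics and any distortion apply to the point x, -y, -z); pixel columns grow to the right and rows downward; lengths in m; the calibration is good to about 2 mm. A picture is of the moment at which its call begins. camera_info takes no time and is no camera call.
- bot.job_done(): hands the job in, once; it reports no verdict.
The state is a dict: "clock": time; "joint_pos": joint angles; "joint_vel": joint speeds; "tau": joint torques, N m; "eef_pos": TCP position; "tool_rot": TCP orientation; "ft_force": force on the tool from outside, world axes, zero at the start; "ft_torque": the same for the moment, N m; "grip_width": finger opening in m.
Only numpy, scipy, OpenCV 4.12 (cv2) and the standard library are available. Lean on these libraries where they do the work, as an engineer would, in place of code of your own. Each camera call takes 0.05 s, during which the arm holds its last target. There are 200 camera calls.

## Working session

There is one attempt and no reset: what is moved stays moved. The work goes in short steps, Python scripts to look and compute and a tool call to move; the robot and the scene stay as the last step left them, time stands still between calls to the robot, and variables do not carry over. Pictures are saved under pics/ and viewed, on a budget of 10 in all, crops included, one or two more only if the job needs it, and the job is handed in when it is done.

Besides the shell and the picture viewer there is one more tool, called after "Request:" in YAML: its name, and indented under it one key for each argument. play_rows: Moves the arm, as the interface text tells. Its arguments: {"type":"object","properties":{"moves":{"type":"array"}},"required":["moves"]}

```bash
mkdir -p pics; ls
python3 - <<'E'
from workcell import bot
import numpy as np,cv2
np.set_printoptions(precision=4,suppress=True)
o=bot.get_obs();print({k:np.round(v,4) for k,v in o.items()})
for n in("side","top"):
    p,d=bot.camera(n);i=bot.camera_info(n);print(n,i)
    np.savez(f"{n}0.npz",p=p,d=d,K=i["K"],T=i["world_from_camera"])
    cv2.imwrite(f"pics/{n}0.png",p[:,:,::-1])
E
```

```text
pics
{'clock': np.float64(0.0), 'joint_pos': array([ 1.242 ,  0.2414,  0.0037,  1.3352, -0.    ,  1.5708]), 'joint_vel': array([ 0.0017, -0.0022,  0.0011,  0.0002, -0.0012,  0.0011]), 'tau': array([ -0.0001, -37.232 ,  25.2408,   0.017 ,  -0.0001,   0.    ]), 'eef_pos': array([0.1613, 0.4726, 0.2304]), 'tool_rot': array([ 0.1637,  0.9865, -0.001 , -0.0002]), 'ft_force': array([ 0.2928, -0.6106,  0.0669]), 'ft_torque': array([-0.0043, -0.0128,  0.0039]), 'grip_width': np.float64(0.0854)}
side {'K': array([[513.7856,   0.    , 318.9477],
       [  0.    , 513.7856, 244.1926],
       [  0.    ,   0.    ,   1.    ]]), 'world_from_camera': array([[-0.9953,  0.0606, -0.0749,  0.5085],
       [-0.0963, -0.6431,  0.7597,  0.754 ],
       [-0.0021,  0.7634,  0.6459,  0.7557],
       [ 0.    ,  0.    ,  0.    ,  1.    ]])}
top {'K': array([[451.215 ,   0.    , 318.9843],
       [  0.    , 451.215 , 240.1977],
       [  0.    ,   0.    ,   1.    ]]), 'world_from_camera': array([[-0.007 ,  0.9839, -0.1789,  0.3831],
       [-0.9996, -0.002 ,  0.0282,  0.0315],
       [ 0.0274,  0.179 ,  0.9835,  1.0708],
       [ 0.    ,  0.    ,  0.    ,  1.    ]])}
```

View pics/side0.png

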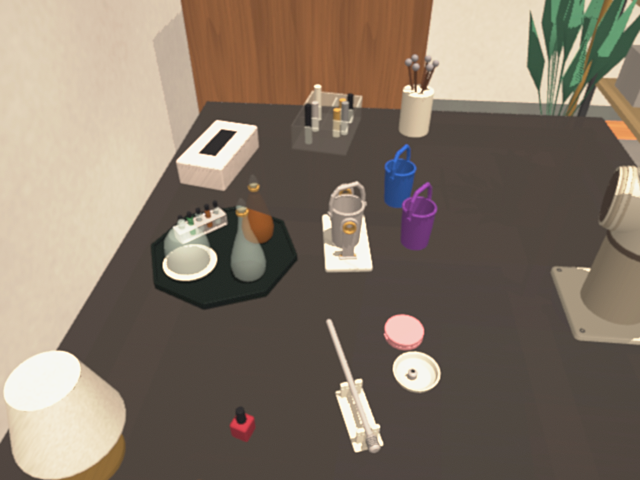

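View pics/top0.png

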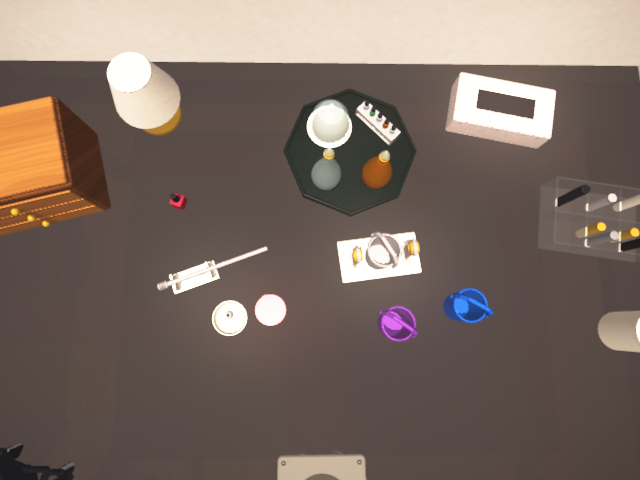

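Top view: the steel pot is at (383,250), on the white stand with its brass eyes at (357,255) and (413,248). The bar runs from its nose at (266,249) to its knob at (164,286). Pot candidates:
- **Steel, on the stand:** top (383,250), side (347,215). I choose this one, by material and place.
- **Purple:** top (398,323), side (418,222).
- **Blue:** top (470,305), side (400,180).

Next is one close composite crop, together with the measurements.

```bash
cat > h.py <<'E'
import numpy as np,cv2
np.set_printoptions(precision=4,suppress=True)
class V:
    def __init__(s,f):
        z=np.load(f);s.p=z["p"];s.d=z["d"];s.K=z["K"];s.T=z["T"]
        s.hsv=cv2.cvtColor(s.p,cv2.COLOR_RGB2HSV)
    def ray(s,u,v):
        r=np.linalg.inv(s.K)@[u,v,1];r=s.T[:3,:3]@[r[0],-r[1],-r[2]];return s.T[:3,3],r
    def plane(s,u,v,z):
        c,r=s.ray(u,v);return c+r*(z-c[2])/r[2]
    def proj(s,X):
        q=s.T[:3,:3].T@(np.array(X)-s.T[:3,3]);q=s.K@[q[0],-q[1],-q[2]];return q[:2]/q[2]
    def depthpt(s,u,v):
        c,r=s.ray(u,v);return c+r*s.d[int(round(v)),int(round(u))]
def tri(a,pa,b,pb):
    c1,r1=a.ray(*pa);c2,r2=b.ray(*pb);r1=r1/np.linalg.norm(r1);r2=r2/np.linalg.norm(r2)
    t=np.linalg.lstsq(np.c_[r1,-r2],c2-c1,rcond=None)[0];A=c1+r1*t[0];B=c2+r2*t[1]
    return (A+B)/2,np.linalg.norm(A-B)*1000
def snap(tag):
    from workcell import bot
    for n in("side","top"):
        p,d=bot.camera(n);i=bot.camera_info(n);np.savez(f"{n}{tag}.npz",p=p,d=d,K=i["K"],T=i["world_from_camera"])
    return V(f"side{tag}.npz"),V(f"top{tag}.npz")
def tile(fn,items,size=(400,300)):
    out=[]
    for v,(x0,y0,x1,y1) in items: out.append(cv2.resize(v.p[y0:y1,x0:x1,::-1],size,interpolation=cv2.INTER_CUBIC))
    rows=[np.hstack(out[i:i+2]) for i in range(0,len(out),2)]
    cv2.imwrite(fn,np.vstack(rows))
E
python3 - <<'E'
from h import *
S,T=V("side0.npz"),V("top0.npz")
tile("pics/c0.png",[(T,(330,220,430,295)),(S,(300,170,400,245)),(T,(150,230,290,335)),(S,(300,315,440,420+0))])
# white foot / brass masks
for n,v,roi in(("top",T,(325,220,435,295)),("side",S,(310,170,385,280))):
    x0,y0,x1,y1=roi;h=v.hsv[y0:y1,x0:x1].astype(int)
    br=((h[...,0]>12)&(h[...,0]<30)&(h[...,1]>110)&(h[...,2]>80)).astype(np.uint8)
    k,l,st,c=cv2.connectedComponentsWithStats(br)
    for i in range(1,k):
        if st[i,4]>8: print(n,"brass",c[i]+[x0,y0],st[i])
h=T.hsv;w=((h[...,2]>150)).astype(np.uint8)
for name,(x0,y0,x1,y1),z in(("foot",(325,220,435,295),.014),("rest",(165,255,225,300),.005)):
    m=w[y0:y1,x0:x1];cs,_=cv2.findContours(m,0,2);c=max(cs,key=cv2.contourArea)+np.array([x0,y0])
    bx=cv2.boxPoints(cv2.minAreaRect(c));P=np.array([T.plane(*q,z) for q in bx]);print(name,bx,P,P.mean(0))
    print([np.linalg.norm(P[i]-P[i-1]) for i in range(4)])
E
```

```text
top brass [410.1493 247.5672] [82 21  7 14 67]
top brass [418.04 246.44] [91 21  4 12 25]
top brass [354.2889 255.0667] [27 29  5 13 45]
top brass [360.7143 253.0714] [35 28  2 12 14]
side brass [348.1 190.7] [35 19  6  5 20]
side brass [340.8333 192.    ] [29 21  5  3 12]
side brass [349.1074 227.5785] [ 33  51  13  13 121]
foot [[335.3231 237.4236]
 [416.5458 226.5939]
 [422.6506 272.3799]
 [341.4279 283.2096]] [[ 0.582  -0.0378  0.014 ]
 [ 0.6081 -0.2342  0.014 ]
 [ 0.4974 -0.2436  0.014 ]
 [ 0.4727 -0.0507  0.014 ]] [ 0.5401 -0.1416  0.014 ]
[np.float64(0.1099863722450669), np.float64(0.19805194496124714), np.float64(0.11112326060487959), np.float64(0.19447941127045193)]
rest [[161.3085 276.7775]
 [221.8082 254.9304]
 [228.9427 274.6874]
 [168.443  296.5345]] [[0.4906 0.3714 0.005 ]
 [0.5419 0.2319 0.005 ]
 [0.4948 0.2137 0.005 ]
 [0.4444 0.3524 0.005 ]] [0.4929 0.2924 0.005 ]
[np.float64(0.049890267852524664), np.float64(0.14857636746407302), np.float64(0.050474867708274515), np.float64(0.14750350426127914)]
```

View pics/c0.png

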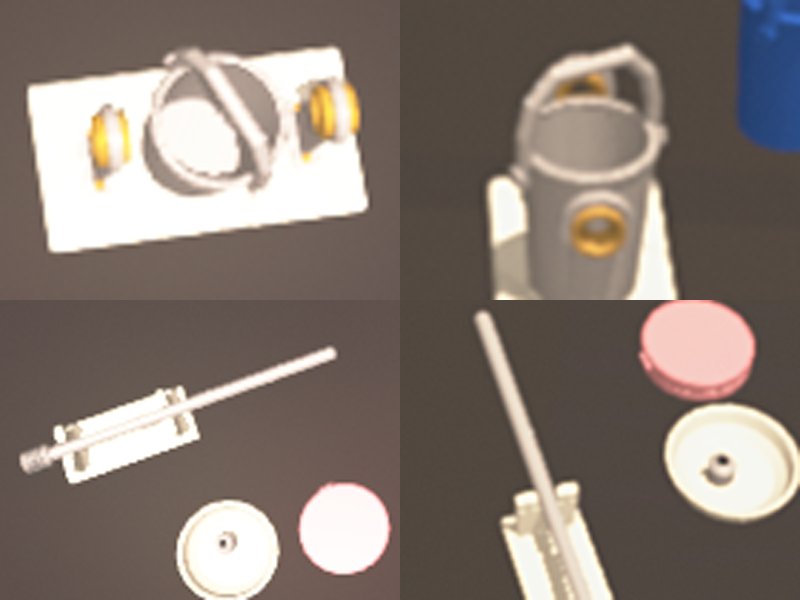

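The crop confirms the choice: a steel pot with an arched handle and open mouth, on the white foot between the brass eyes. Its handle's level middle is near top (386,245) and side (349,185). Next I triangulate.

Run:
```python
from h import *
S,T=V("side0.npz"),V("top0.npz")
for z in [.014]:
    P=np.array([T.plane(*q,z) for q in [(337,241.75),(414.5,231.75),(422,272),(342.5,283)]]);print("foot",P[:,:2],P.mean(0),[np.linalg.norm(P[i]-P[i-1]) for i in range(4)])
    d1=P[0]-P[1];d2=P[3]-P[2];print("yaw of +y dir:",[np.arctan2(-d[0],d[1]) for d in(d1,d2)], "from short:",[np.arctan2(d[1],d[0]) for d in(P[0]-P[3],P[1]-P[2])])
for n,pt,ps in(("eyeL",(357.5,254),(349,227)),("eyeR",(414,247),(346,191))):
    print(n,tri(T,pt,S,ps),T.plane(*pt,.1),S.plane(*ps,.1))
print("handle mid",tri(T,(386.5,245),S,(349.4,185.3)), T.plane(386.5,245,.159),S.plane(349.4,185.3,.159))
a=T.plane(377.5,234,.159);b=T.plane(395.5,256,.159);print("handle dir top",(b-a),np.linalg.norm(b-a))
a=S.plane(340,188,.159);b=S.plane(358.75,182.5,.159);print("handle dir side",(b-a),np.linalg.norm(b-a))
# bar free segment
def seg(v,roi,th):
    x0,y0,x1,y1=roi;m=(v.hsv[y0:y1,x0:x1,2]>th).astype(np.uint8)
    k,l,st,c=cv2.connectedComponentsWithStats(m);i=1+np.argmax(st[1:,4]);ys,xs=np.where(l==i);p=np.c_[xs+x0,ys+y0].astype(np.float32)
    vx,vy,cx,cy=cv2.fitLine(p,cv2.DIST_L2,0,.01,.01).ravel();t=(p-[cx,cy])@[vx,vy]
    return np.array([cx,cy]),np.array([vx,vy]),t.min()-.5,t.max()+.5,len(p)
c,d,a,b,n=seg(T,(222,235,280,275),115);nt=c+d*b;print("top",c,d,c+d*a,nt,n)
c2,d2,a2,b2,n2=seg(S,(320,310,355,375),115);e=[c2+d2*a2,c2+d2*b2];ns=min(e,key=lambda q:q[1]);print("side",c2,d2,e,n2)
N,g=tri(T,nt,S,ns);print("nose",N,g)
# line: intersection of planes
def pl(v,c,d):
    o,r1=v.ray(*c);_,r2=v.ray(*(c+20*d));n=np.cross(r1,r2);n/=np.linalg.norm(n);return n,n@o
n1,k1=pl(T,c,d);m1,k2=pl(S,c2,d2);L=np.cross(n1,m1);L/=np.linalg.norm(L);L*=np.sign(-L[1]);P0=np.linalg.lstsq(np.array([n1,m1]),np.array([k1,k2]),rcond=None)[0]
Nl=P0+L*((N-P0)@L);print("bar dir",L,"nose on line",Nl,"origin",Nl-.185*L)
for z in(.036,): print("line at z plane top: dir",T.plane(*(c),z)-T.plane(*(c+10*d),z),"nose",T.plane(*nt,z),S.plane(*ns,z))
```

```text
foot [[ 0.5715 -0.0417]
 [ 0.5955 -0.2286]
 [ 0.4983 -0.2421]
 [ 0.4732 -0.0532]] [ 0.5346 -0.1414  0.014 ] [np.float64(0.09893026278465783), np.float64(0.18845893026555824), np.float64(0.09808187764885724), np.float64(0.1905370742645966)]
yaw of +y dir: [np.float64(0.12776527452813116), np.float64(0.13221173328969896)] from short: [np.float64(0.11668648491263017), np.float64(0.13775969596697005)]
eyeL (array([ 0.5288, -0.0803,  0.0979]), np.float64(0.9044796458903552)) [ 0.5289 -0.0801  0.1   ] [ 0.5283 -0.0776  0.1   ]
eyeR (array([ 0.5426, -0.204 ,  0.1026]), np.float64(2.023319523808909)) [ 0.5441 -0.2048  0.1   ] [ 0.5418 -0.2075  0.1   ]
handle mid (array([ 0.5349, -0.132 ,  0.1666]), np.float64(4.730234811959778)) [ 0.5386 -0.1336  0.159 ] [ 0.5329 -0.1425  0.159 ]
handle dir top [-0.046  -0.0357  0.    ] 0.0582486231204368
handle dir side [-0.0378 -0.0241  0.    ] 0.04480593034361874
top [244.1298 255.7786] [ 0.9405 -0.3399] [220.8188 264.2025] [267.6345 247.2847] 262
side [338.0775 347.0975] [0.3429 0.9394] [array([327.3478, 317.7058], dtype=float32), array([348.4347, 375.4688], dtype=float32)] 400
nose [0.5549 0.1205 0.0408] 1.7050851550495698
bar dir [ 0.3451 -0.9385 -0.0054] nose on line [0.5548 0.1205 0.0373] origin [0.491  0.2942 0.0383]
line at z plane top: dir [-0.0079  0.0215  0.    ] nose [0.5549 0.121  0.036 ] [0.5561 0.1161 0.036 ]
```

```bash
cat >> h.py <<'E'
def cloud(v,roi):
    x0,y0,x1,y1=roi;uu,vv=np.meshgrid(np.arange(x0,x1),np.arange(y0,y1));uu,vv=uu.ravel(),vv.ravel()
    d=v.d[vv,uu];r=np.linalg.inv(v.K)@np.vstack([uu,vv,np.ones(len(uu))]);r=np.vstack([r[0],-r[1],-r[2]])
    P=(v.T[:3,:3]@(r*d)).T+v.T[:3,3];return P[d>0],np.c_[uu,vv][d>0]
E
python3 - <<'E'
from h import *
S,T=V("side0.npz"),V("top0.npz")
print("rim ctr",T.plane(384,250.3,.114))
for n,v,roi in(("T",T,(360,220,405,275)),("S",S,(325,170,372,220))):
    P,uv=cloud(v,roi);print(n,len(P))
    for lo,hi in((.15,.2),(.125,.15),(.108,.12)):
        k=(P[:,2]>lo)&(P[:,2]<hi);Q=P[k]
        if len(Q)<4: print(lo,len(Q));continue
        vx,vy,cx,cy=cv2.fitLine(Q[:,:2].astype(np.float32),cv2.DIST_HUBER,0,.001,.001).ravel();t=(Q[:,:2]-[cx,cy])@[vx,vy]
        print(lo,len(Q),"mean",Q.mean(0),"mid",np.array([cx,cy])+np.array([vx,vy])*(t.min()+t.max())/2,"len",np.ptp(t),"ang",np.arctan2(vy,vx),"zmax",Q[:,2].max(), "minmax",Q.min(0),Q.max(0),"uv",uv[k].mean(0))
P,uv=cloud(T,(150,235,290,300))
for n,roi in(("bar",None),):
    k=(P[:,2]>.033)&(P[:,1]<.25);print("bar depth",P[k][P[k][:,1]<.2].mean(0),np.percentile(P[k][:,2],[10,50,90]))
E
```

```text
rim ctr [ 0.5347 -0.136   0.114 ]
T 2466
0.15 143 mean [ 0.5343 -0.1359  0.1608] mid [ 0.5343 -0.136 ] len 0.06942997318735353 ang 0.54822564 zmax 0.16816874325802145 minmax [ 0.5043 -0.156   0.1504] [ 0.5652 -0.1174  0.1682] uv [387.8531 246.9371]
0.125 44 mean [ 0.5341 -0.1345  0.1395] mid [ 0.5337 -0.1342] len 0.08424716741312693 ang 0.5490066 zmax 0.14951034457515533 minmax [ 0.4986 -0.1596  0.1259] [ 0.5712 -0.111   0.1495] uv [385.4318 248.7273]
0.108 233 mean [ 0.5334 -0.1316  0.1138] mid [ 0.5321 -0.1275] len 0.0920691561114513 ang -1.2761986 zmax 0.11855078327395419 minmax [ 0.4983 -0.1735  0.108 ] [ 0.5707 -0.0838  0.1186] uv [381.9614 250.9785]
S 2340
0.15 140 mean [ 0.5389 -0.1333  0.1597] mid [ 0.5373 -0.1338] len 0.06858484573011983 ang 0.5397642 zmax 0.16552136669940165 minmax [ 0.5066 -0.1526  0.1501] [ 0.5674 -0.1142  0.1655] uv [346.2286 187.3714]
0.125 89 mean [ 0.5413 -0.1312  0.1375] mid [ 0.5373 -0.1337] len 0.08338788860133746 ang 0.54180586 zmax 0.14968526631633994 minmax [ 0.5011 -0.1554  0.1251] [ 0.5733 -0.11    0.1497] uv [344.5618 196.7191]
0.108 291 mean [ 0.5347 -0.139   0.1131] mid [ 0.5326 -0.1431] len 0.12953962348966186 ang -1.4924562 zmax 0.11998126511118201 minmax [ 0.5003 -0.2077  0.108 ] [ 0.5753 -0.0779  0.12  ] uv [347.677  204.4433]
bar depth [0.5383 0.1627 0.0401] [0.0373 0.0402 0.0425]
```

Handle middle is at (0.5355, -0.135, 0.159) at angle 0.545, with both views agreeing. The stand is at about (0.536, -0.142), yaw about 0.125. I'm moving to a hover above the pot.

Request:
play_rows:
  moves:
    - [1,[-1,-0.8,-1],[0,0,0]]
    - [1,[-2.5,-2,-1],[0,0,0]]
    - [1,[-3.1,-2.5,-1],[0,0,0]]
    - [1,[-3.1,-2.5,0],[0,0,0]]
    - [1,[-3.1,-2.5,0],[0,0,0]]
    - [1,[-3.1,-2.5,0],[0,0,0]]
    - [1,[-3.1,-2.5,0],[0,0,0]]
    - [1,[-3.1,-2.5,0],[0,0,0]]
    - [1,[-3.1,-2.5,0],[0,0,0]]
    - [1,[-3.1,-2.5,0],[0,0,0]]
    - [1,[-3.1,-2.5,0],[0,0,0]]
    - [1,[-3.1,-2.5,0],[0,0,0]]

```text
clock: 1.1
eef_pos: [0.3985, 0.0962, 0.262]
tool_rot: [0.164, 0.986, 0.0, 0.0]
ft_force: [-0.0, 0.9, 0.9]
grip_width: 0.0856
```

Request:
play_rows:
  moves:
    - [1,[-3.1,-2.5,0],[0,0,0]]
    - [1,[-3.1,-2.5,0],[0,0,0]]
    - [1,[-3.1,-2.5,0],[0,0,0]]
    - [1,[-3.1,-2.5,0],[0,0,0]]
    - [1,[-3.1,-2.5,0],[0,0,0]]
    - [1,[-3.1,-2.5,0],[0,0,0]]
    - [1,[-1,-1,0],[0,0,0.12]]
    - [1,[0,0,0],[0,0,0.12]]
    - [1,[0,0,0],[0,0,0.12]]
    - [1,[0,0,0],[0,0,0.12]]
    - [1,[0,0,0],[0,0,0.12]]
    - [1,[0,0,0],[0,0,0.12]]

```text
clock: 2.1
eef_pos: [0.5314, -0.1167, 0.2615]
tool_rot: [0.504, 0.864, -0.0, -0.0]
ft_force: [-0.7, -0.5, 0.1]
grip_width: 0.0852
```

Request:
play_rows:
  moves:
    - [1,[0,0,0],[0,0,0.12]]
    - [1,[0,0,0],[0,0,0.12]]
    - [1,[0,0,0],[0,0,0.12]]
    - [1,[0,0,0],[0,0,0.12]]
    - [1,[0,0,0],[0,0,0.12]]
    - [1,[0,0,0],[0,0,0.12]]
    - [1,[0,0,0],[0,0,0.12]]
    - [1,[0,0,0],[0,0,0.12]]
    - [1,[0,0,0],[0,0,0.12]]
    - [1,[0,0,0],[0,0,0.12]]
    - [1,[0,0,0],[0,0,0.12]]
    - [1,[0,0,0],[0,0,0.12]]

```text
clock: 3.1
eef_pos: [0.5313, -0.1165, 0.2617]
tool_rot: [0.948, 0.318, -0.0, -0.0]
ft_force: [0.1, 0.6, 0.9]
grip_width: 0.0852
```

```bash
cat >> h.py <<'E'
from scipy.spatial.transform import Rotation as R
def go(tgt,yang):
    """print shift (cm, tool axes) and turn about tool z to bring TCP to tgt with tool y at world angle yang, pointing down"""
    from workcell import bot
    o=bot.get_obs();r=R.from_quat(o["tool_rot"]);M=r.as_matrix();y=np.array([np.cos(yang),np.sin(yang),0]);z=np.array([0,0,-1.])
    D=R.from_matrix(np.c_[np.cross(y,z),y,z]);print("pos",o["eef_pos"],"yang",np.arctan2(M[1,1],M[0,1]),"F",o["ft_force"],"w",o["grip_width"],"t",o["clock"])
    s=M.T@(np.array(tgt)-o["eef_pos"])*100;print("shift now-axes",s,"turn",(r.inv()*D).as_rotvec(),"shift after turn",D.as_matrix().T@(np.array(tgt)-o["eef_pos"])*100)
E
python3 - <<'E'
from h import *
go([.5357,-.135,.141],-1.026)
E
```

```text
pos [ 0.5313 -0.1165  0.2617] yang -0.9242973842215375 F [0.0751 0.5926 0.9053] w 0.08521130306294261 t 3.1
shift now-axes [-0.7583  1.7392 12.0664] turn [-0.0002  0.0006  0.1017] shift after turn [-0.5847  1.8056 12.0663]
```

Request:
play_rows:
  moves:
    - [1,[0,0,0],[0,0,0.1]]
    - [1,[-0.6,1.8,0],[0,0,0]]
    - [1,[0,0,1.5],[0,0,0]]
    - [1,[0,0,2],[0,0,0]]
    - [1,[0,0,2],[0,0,0]]
    - [1,[0,0,2],[0,0,0]]
    - [1,[0,0,1.6],[0,0,0]]
    - [1,[0,0,1.2],[0,0,0]]
    - [1,[0,0,1],[0,0,0]]
    - [1,[0,0,0.7],[0,0,0]]
    - [1,[0,0,0],[0,0,0]]
    - [1,[0,0,0],[0,0,0]]

```text
clock: 4.1
eef_pos: [0.5363, -0.1347, 0.1415]
tool_rot: [0.962, 0.273, -0.0, -0.0]
ft_force: [0.2, -0.7, 0.1]
grip_width: 0.0855
```

Run:
```python
from h import *
S,T=snap("1")
go([.5357,-.135,.141],-1.026)
tile("pics/g1.png",[(T,(320,200,440,290)),(S,(280,150,400,240))])
```

```text
pos [ 0.537  -0.1347  0.1423] yang -1.0180152686568082 F [-1.2677  0.6058  0.4688] w 0.08540371180807681 t 4.2
shift now-axes [-0.1237 -0.0461  0.1286] turn [ 0.0012 -0.0012  0.008 ] shift after turn [-0.1239 -0.045   0.1288]
```

View pics/g1.png

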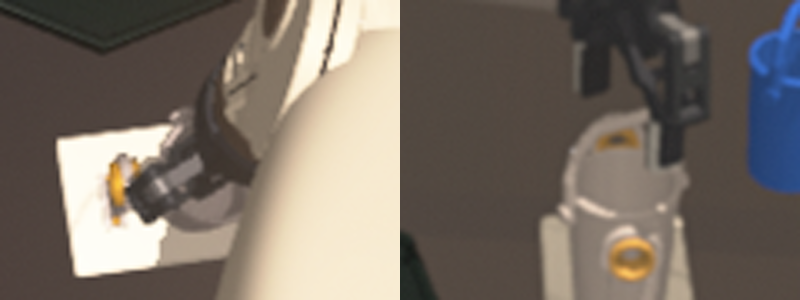

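In the side crop (right half) the pads stand on both sides of the handle, near side pixel (347,185). Closing the gripper.

Request:
play_rows:
  moves:
    - [-1,[0,0,0],[0,0,0]]
    - [-1,[0,0,0],[0,0,0]]
    - [-1,[0,0,0],[0,0,0]]
    - [-1,[0,0,0],[0,0,0]]
    - [-1,[0,0,0],[0,0,0]]
    - [-1,[0,0,0],[0,0,0]]
    - [-1,[0,0,0],[0,0,0]]
    - [-1,[0,0,0],[0,0,0]]
    - [-1,[0,0,0],[0,0,0]]
    - [-1,[0,0,0],[0,0,0]]
    - [-1,[0,0,-0.3],[0,0,0]]
    - [-1,[0,0,-0.5],[0,0,0]]

```text
clock: 5.2
eef_pos: [0.5352, -0.134, 0.1482]
tool_rot: [0.962, 0.273, -0.001, -0.001]
ft_force: [0.1, -0.0, -2.4]
grip_width: 0.0068
```

Request:
play_rows:
  moves:
    - [-1,[0,0,-1],[0,0,0]]
    - [-1,[0,0,-1.5],[0,0,0]]
    - [-1,[0,0,-1.5],[0,0,0]]
    - [-1,[0,0,-1.5],[0,0,0]]
    - [-1,[0,0,-1.5],[0,0,0]]
    - [-1,[0,0,-1.5],[0,0,0]]
    - [-1,[0,0,-1.5],[0,0,0]]
    - [-1,[0,0,-1.5],[0,0,0]]
    - [-1,[0,0,-1.2],[0,0,0]]
    - [-1,[0,0,-1],[0,0,0]]
    - [-1,[0,0,-0.5],[0,0,0]]
    - [-1,[0,0,0],[0,0,0]]

```text
clock: 6.2
eef_pos: [0.5369, -0.1345, 0.2931]
tool_rot: [0.962, 0.273, 0.001, 0.001]
ft_force: [-0.3, -0.3, -1.9]
grip_width: 0.0062
```

Run:
```python
from h import *
S,T=snap("2")
yw=.125;c=np.array([.536,-.142]);yv=np.array([-np.sin(yw),np.cos(yw)]);t=c-.165*yv;print("place",t)
go([t[0],t[1],.30],-1.018)
P,uv=cloud(S,(300,100,390,290)); 
m=(P[:,2]>.12)&(P[:,2]<.25)&(abs(P[:,0]-.536)<.06)&(abs(P[:,1]+.135)<.07);print("pot pts",m.sum(),P[m].min(0),P[m].max(0))
# obstacles at place
P,uv=cloud(T,(400,180,520,330));m=(P[:,2]>.01)&(np.hypot(*(P[:,:2]-t).T)<.12);print("near place",m.sum(),P[m].mean(0) if m.any() else "")
tile("pics/l2.png",[(T,(320,180,520,330)),(S,(280,80,400,290))])
```

```text
place [ 0.5566 -0.3057]
pos [ 0.5362 -0.1344  0.2911] yang -1.017983092268175 F [ 0.2042 -0.2505 -3.2275] w 0.0068835446511087 t 6.3
shift now-axes [-7.2623 15.6485 -0.8949] turn [-0.0004  0.0003  0.    ] shift after turn [-7.2618 15.6489 -0.8911]
pot pts 1331 [ 0.5027 -0.1722  0.12  ] [ 0.576  -0.0745  0.25  ]
near place 106 [ 0.5195 -0.2019  0.0204]
```

View pics/l2.png

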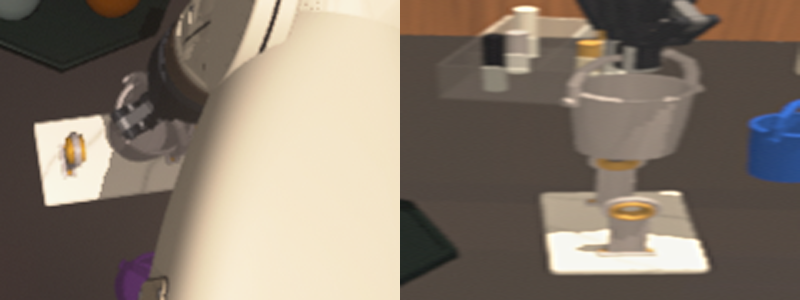

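The pot is clear of the eyes, hanging upright; its weight reads about 2 to 3 N. The spot at (0.557, -0.306) holds nothing but the stand's edge nearby, so I'm carrying it over.

Request:
play_rows:
  moves:
    - [-1,[-0.3,0.6,0],[0,0,0]]
    - [-1,[-0.6,1.2,0],[0,0,0]]
    - [-1,[-0.8,1.8,0],[0,0,0]]
    - [-1,[-0.9,2,0],[0,0,0]]
    - [-1,[-0.9,2,0],[0,0,0]]
    - [-1,[-0.9,2,0],[0,0,0]]
    - [-1,[-0.9,2,0],[0,0,0]]
    - [-1,[-0.8,1.7,0],[0,0,0]]
    - [-1,[-0.6,1.2,0],[0,0,0]]
    - [-1,[-0.4,0.8,0],[0,0,0]]
    - [-1,[-0.2,0.4,0],[0,0,0]]
    - [-1,[0,0,0],[0,0,0]]

```text
clock: 7.3
eef_pos: [0.5563, -0.3078, 0.2904]
tool_rot: [0.962, 0.272, -0.001, -0.0]
ft_force: [0.6, 0.3, -3.7]
grip_width: 0.0068
```

Request:
play_rows:
  moves:
    - [-1,[0,0,0.8],[0,0,0]]
    - [-1,[0,0,1.6],[0,0,0]]
    - [-1,[0,0,2],[0,0,0]]
    - [-1,[0,0,2],[0,0,0]]
    - [-1,[0,0,2],[0,0,0]]
    - [-1,[0,0,2],[0,0,0]]
    - [-1,[0,0,1.8],[0,0,0]]
    - [-1,[0,0,1.4],[0,0,0]]
    - [-1,[0,0,1],[0,0,0]]
    - [-1,[0,0,0.6],[0,0,0]]
    - [-1,[0,0,0.3],[0,0,0]]
    - [-1,[0,0,0],[0,0,0]]

```text
clock: 8.3
eef_pos: [0.5567, -0.306, 0.1361]
tool_rot: [0.962, 0.273, -0.0, -0.0]
ft_force: [0.5, 0.2, -2.6]
grip_width: 0.0065
```

Run:
```python
from h import *
S,T=snap("3")
go([.5566,-.3057,.1275],-1.018)
P,uv=cloud(S,(280,80,400,230));m=(P[:,2]>-.02)&(P[:,2]<.15)&(np.hypot(P[:,0]-.5566,P[:,1]+.3057)<.05);Q=P[m]
for lo in np.arange(-.02,.05,.01):
    k=(Q[:,2]>lo)&(Q[:,2]<=lo+.01);print(round(lo,3),k.sum(),Q[k].mean(0) if k.any() else "")
k=(Q[:,2]>.02)&(Q[:,2]<.09);print("x range",np.percentile(Q[k][:,0],[2,98]))
tile("pics/l3.png",[(S,(280,100,400,280))],(480,540))
```

```text
pos [ 0.5573 -0.3066  0.1373] yang -1.017796048837521 F [-0.4672  0.3892 -2.1376] w 0.006756257336718495 t 8.4
shift now-axes [-0.0104 -0.1097  0.9771] turn [ 0.0014 -0.0009  0.0002] shift after turn [-0.0096 -0.1083  0.9773]
-0.02 0 
-0.01 95 [ 0.5569 -0.2935 -0.001 ]
0.0 218 [ 0.5579 -0.2958  0.0016]
0.01 38 [ 0.5638 -0.2863  0.0151]
0.02 40 [ 0.5646 -0.2853  0.0247]
0.03 31 [ 0.5709 -0.2859  0.0342]
0.04 40 [ 0.5668 -0.285   0.0451]
0.05 42 [ 0.5644 -0.2842  0.0548]
x range [0.5246 0.5893]
```

View pics/l3.png

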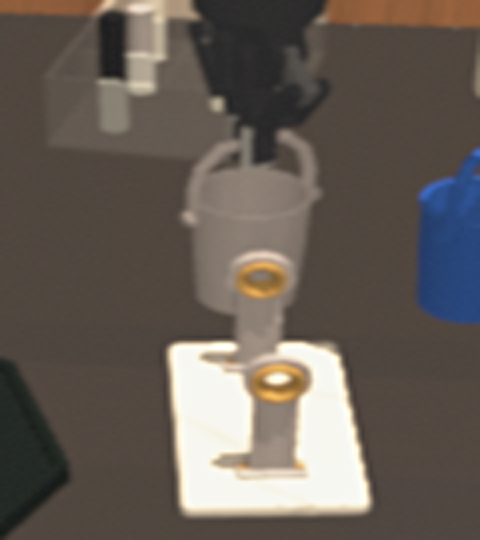

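The pot hangs level at side pixel about (343,165), 8 to 9 mm above the glass and clear of the foot. Lowering softly.

Request:
play_rows:
  moves:
    - [-1,[0,0,0.3],[0,0,0]]
    - [-1,[0,0,0.2],[0,0,0]]
    - [-1,[0,0,0.1],[0,0,0]]
    - [-1,[0,0,0.1],[0,0,0]]
    - [-1,[0,0,0.05],[0,0,0]]
    - [-1,[0,0,0],[0,0,0]]

```text
clock: 8.9
eef_pos: [0.5566, -0.3064, 0.1286]
tool_rot: [0.962, 0.273, -0.0, -0.0]
ft_force: [-1.0, 0.6, -3.0]
grip_width: 0.0067
```

Request:
play_rows:
  moves:
    - [-1,[0,0,0.05],[0,0,0]]
    - [-1,[0,0,0.05],[0,0,0]]
    - [-1,[0,0,0],[0,0,0]]

```text
clock: 9.15
eef_pos: [0.5567, -0.3064, 0.1277]
tool_rot: [0.962, 0.273, -0.0, -0.0]
ft_force: [0.3, -0.1, -2.6]
grip_width: 0.007
```

Request:
play_rows:
  moves:
    - [-1,[0,0,0.05],[0,0,0]]
    - [-1,[0,0,0.05],[0,0,0]]
    - [-1,[0,0,0],[0,0,0]]

```text
clock: 9.4
eef_pos: [0.5572, -0.3068, 0.1275]
tool_rot: [0.962, 0.273, 0.001, 0.001]
ft_force: [0.2, -0.4, -0.3]
grip_width: 0.0067
```

Request:
play_rows:
  moves:
    - [-1,[0,0,0.05],[0,0,0]]
    - [-1,[0,0,0],[0,0,0]]

```text
clock: 9.57
eef_pos: [0.5574, -0.307, 0.1274]
tool_rot: [0.962, 0.273, 0.001, 0.001]
ft_force: [0.6, -1.1, 2.7]
grip_width: 0.0069
```

The pot is down: the force passed from its weight to zero and then slightly upward. Releasing and rising.

Request:
play_rows:
  moves:
    - [0.2,[0,0,0],[0,0,0]]
    - [0.2,[0,0,0],[0,0,0]]
    - [0.5,[0,0,0],[0,0,0]]
    - [1,[0,0,0],[0,0,0]]
    - [1,[0,0,0],[0,0,0]]
    - [1,[0,0,-0.5],[0,0,0]]
    - [1,[0,0,-1.5],[0,0,0]]
    - [1,[0,0,-2.5],[0,0,0]]
    - [1,[0,0,-3],[0,0,0]]
    - [1,[0,0,-3],[0,0,0]]
    - [1,[0,0,-3],[0,0,0]]
    - [1,[0,0,-2],[0,0,0]]

```text
clock: 10.57
eef_pos: [0.5572, -0.3067, 0.2854]
tool_rot: [0.962, 0.273, 0.002, 0.002]
ft_force: [0.2, -0.2, 1.1]
grip_width: 0.0852
```

Run:
```python
from h import *
S,T=V("side0.npz"),V("top0.npz")
# bar by depth, both views
for n,v,roi in(("T",T,(140,225,290,305)),("S",S,(310,305,400,465))):
    P,uv=cloud(v,roi);m=(P[:,2]>.025)&(P[:,2]<.055)&(P[:,1]<.235)&(P[:,1]>.1);Q=P[m]
    vx,vy,cx,cy=cv2.fitLine(Q[:,:2].astype(np.float32),cv2.DIST_HUBER,0,.0005,.0005).ravel();s=-np.sign(vy);t=(Q[:,:2]-[cx,cy])@[s*vx,s*vy]
    print(n,m.sum(),"ang",np.arctan2(s*vy,s*vx),"nose",np.array([cx,cy])+np.array([vx,vy])*s*t.max(),"z",np.percentile(Q[:,2],[5,50,95]))
    # x at y=.15
    print("x at y=.15,.29:",cx+vx/vy*(.15-cy),cx+vx/vy*(.29-cy))
    m=(P[:,2]>.015)&(P[:,2]<.06);t=(P[m][:,:2]-[cx,cy])@[s*vx,s*vy];tl=t.min();print("total len",t.max()-tl,"origin from tail",np.array([cx,cy])+np.array([vx,vy])*s*(tl+.077))
# rest plate: points with z .002-.012 white
P,uv=cloud(T,(150,250,240,305));hv=T.hsv[uv[:,1],uv[:,0],2];m=(hv>140)&(P[:,2]<.045)&(P[:,2]>-.005)
Q=P[m];d=np.array([.345,-.9386]);n=np.array([.9386,.345]);a=Q[:,:2]@d;b=Q[:,:2]@n
k=(b>np.median(b)-.03)&(b<np.median(b)+.03)&(Q[:,2]<.012);print("rest along",np.percentile(a[k],[1,99]),"across",np.percentile(b[k],[1,99]))
m2=(np.array([.491,.294])@d);print("bar origin along",m2)
```

```text
T 225 ang -1.2152183 nose [0.5526 0.1237] z [0.0367 0.0401 0.043 ]
x at y=.15,.29: 0.5428544 0.49086365
total len 0.26048270868872897 origin from tail [0.4887 0.2957]
S 311 ang -1.2186408 nose [0.5559 0.1235] z [0.037  0.0406 0.0427]
x at y=.15,.29: 0.5461362 0.49468997
total len 0.26125862921176735 origin from tail [0.4923 0.2964]
rest along [-0.1643 -0.0172] across [0.5392 0.5876]
bar origin along -0.10655339999999999
```

The bar's origin is at about (0.4905, 0.296, 0.036), direction angle -1.217, with both views agreeing within about 2 mm.

Run:
```python
from h import *
go([.487,.307,.24],.354)
from workcell import bot;print(bot.get_obs()["joint_pos"])
S,T=snap("4")
# pot check
P,uv=cloud(S,(280,80,400,230));m=(P[:,2]>.13)&(P[:,2]<.16)&(np.hypot(P[:,0]-.5566,P[:,1]+.3057)<.06);print("pot handle now",P[m].mean(0),P[m].max(0),m.sum())
```

```text
pos [ 0.5572 -0.3067  0.2854] yang -1.0179743565167896 F [ 0.1686 -0.1742  1.108 ] w 0.08524063134472762 t 10.5667
shift now-axes [ 26.2374 -55.9338   4.3792] turn [ 0.0049  0.0008 -1.372 ] shift after turn [59.9989 14.6859  4.5413]
[-0.5031  0.5157  0.5476  1.5981  0.      2.0856]
pot handle now [ 0.5608 -0.304   0.1439] [ 0.5919 -0.2854  0.1531] 126
```

Request:
play_rows:
  moves:
    - [1,[0,0,0],[0,0,-0.124]]
    - [1,[0,0,0],[0,0,-0.124]]
    - [1,[0,0,0],[0,0,-0.124]]
    - [1,[0,0,0],[0,0,-0.124]]
    - [1,[0,0,0],[0,0,-0.124]]
    - [1,[0,0,0],[0,0,-0.124]]
    - [1,[0,0,0],[0,0,-0.124]]
    - [1,[0,0,0],[0,0,-0.124]]
    - [1,[0,0,0],[0,0,-0.124]]
    - [1,[0,0,0],[0,0,-0.124]]
    - [1,[0,0,0],[0,0,-0.124]]
    - [1,[1,0.3,0],[0,0,0]]

```text
clock: 11.67
eef_pos: [0.5556, -0.297, 0.2799]
tool_rot: [0.575, 0.818, -0.0, -0.001]
ft_force: [0.1, 0.1, -0.3]
grip_width: 0.0851
```

Request:
play_rows:
  moves:
    - [1,[2,0.5,0],[0,0,0]]
    - [1,[3,0.7,0],[0,0,0]]
    - [1,[3.8,0.9,0],[0,0,0]]
    - [1,[3.8,0.9,0],[0,0,0]]
    - [1,[3.8,0.9,0],[0,0,0]]
    - [1,[3.8,0.9,0],[0,0,0]]
    - [1,[3.8,0.9,0],[0,0,0]]
    - [1,[3.8,0.9,0],[0,0,0]]
    - [1,[3.8,0.9,0],[0,0,0]]
    - [1,[3.8,0.9,0],[0,0,0]]
    - [1,[3.8,0.9,0],[0,0,0]]
    - [1,[3.8,0.9,0],[0,0,0]]

```text
clock: 12.67
eef_pos: [0.5047, 0.1453, 0.2809]
tool_rot: [0.576, 0.817, -0.0, -0.0]
ft_force: [1.3, -0.9, -1.1]
grip_width: 0.0853
```

Request:
play_rows:
  moves:
    - [1,[3.8,0.9,0],[0,0,0]]
    - [1,[3.8,0.9,0],[0,0,0]]
    - [1,[3.5,0.9,0.5],[0,0,0]]
    - [1,[2,0.5,1],[0,0,0]]
    - [1,[1,0.3,1],[0,0,0]]
    - [1,[0,0,0.5],[0,0,0]]
    - [1,[0,0,0],[0,0,0]]

```text
clock: 13.25
eef_pos: [0.49, 0.2868, 0.2491]
tool_rot: [0.575, 0.818, -0.002, -0.001]
ft_force: [-0.0, 0.2, 0.1]
grip_width: 0.0851
```

Run:
```python
from h import *
go([.487,.307,.018],.354)
```

```text
pos [0.49   0.2868 0.2491] yang 0.34530629089516823 F [-0.0383  0.1931  0.1139] w 0.08510659611678112 t 13.25
shift now-axes [ 2.0387  0.5048 23.1009] turn [-0.0044  0.0014 -0.0087] shift after turn [ 2.0013  0.4199 23.1059]
```

Request:
play_rows:
  moves:
    - [1,[2,0.4,1],[0,0,-0.008]]
    - [1,[0,0,2],[0,0,0]]
    - [1,[0,0,2.5],[0,0,0]]
    - [1,[0,0,2.5],[0,0,0]]
    - [1,[0,0,2.5],[0,0,0]]
    - [1,[0,0,2.5],[0,0,0]]
    - [1,[0,0,2.5],[0,0,0]]
    - [1,[0,0,1.5],[0,0,0]]
    - [1,[0,0,0.7],[0,0,0]]
    - [1,[0,0,0],[0,0,0]]

```text
clock: 14.08
eef_pos: [0.4878, 0.3054, 0.0729]
tool_rot: [0.573, 0.82, -0.002, -0.001]
ft_force: [-0.4, -0.4, -0.1]
grip_width: 0.0851
```

Run:
```python
from h import *
go([.487,.307,.018],.354)
S,T=snap("5")
tile("pics/b5.png",[(S,(300,300,420,480)),(T,(140,200,280,410))],(400,600))
```

```text
pos [0.4878 0.3054 0.0729] yang 0.3508149338515057 F [-0.4384 -0.3896 -0.1226] w 0.08513556046394676 t 14.0833
shift now-axes [0.1818 0.0037 5.49  ] turn [-0.0035  0.001  -0.0032] shift after turn [ 0.1761 -0.0149  5.4902]
```

View pics/b5.png

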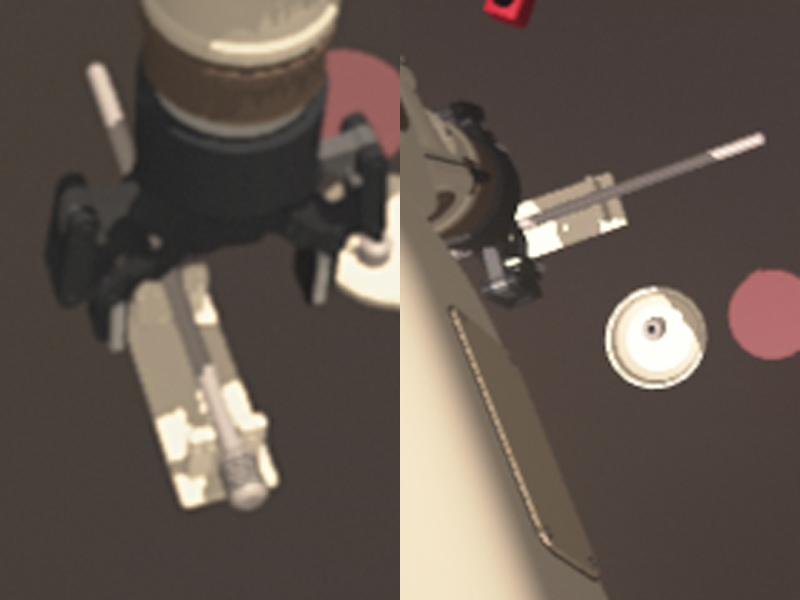

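The fingers straddle the bar: pads at side (334,399) and (396,387), bar at about (355,390) between them, clear of the dish. Descending and gripping.

Request:
play_rows:
  moves:
    - [1,[0.2,0,1],[0,0,0]]
    - [1,[0,0,1.5],[0,0,0]]
    - [1,[0,0,1.3],[0,0,0]]
    - [1,[0,0,0.8],[0,0,0]]
    - [1,[0,0,0.5],[0,0,0]]
    - [1,[0,0,0.3],[0,0,0]]
    - [1,[0,0,0.1],[0,0,0]]
    - [1,[0,0,0],[0,0,0]]

```text
clock: 14.85
eef_pos: [0.488, 0.3099, 0.0196]
tool_rot: [0.572, 0.821, 0.0, 0.0]
ft_force: [0.4, 0.1, 0.0]
grip_width: 0.0853
```

Request:
play_rows:
  moves:
    - [-0.3,[0,0,0],[0,0,0]]
    - [-0.3,[0,0,0],[0,0,0]]
    - [-0.5,[0,0,0],[0,0,0]]
    - [-0.6,[0,0,0],[0,0,0]]
    - [-1,[0,0,0],[0,0,0]]
    - [-1,[0,0,0],[0,0,0]]
    - [-1,[0,0,0],[0,0,0]]
    - [-1,[0,0,0],[0,0,0]]
    - [-1,[0,0,0],[0,0,0]]

```text
clock: 15.6
eef_pos: [0.4877, 0.3097, 0.0195]
tool_rot: [0.572, 0.821, 0.0, 0.0]
ft_force: [-0.1, -0.6, 2.5]
grip_width: 0.0079
```

Request:
play_rows:
  moves:
    - [-1,[0,0,-0.3],[0,0,0]]
    - [-1,[0,0,-0.7],[0,0,0]]
    - [-1,[0,0,-1.2],[0,0,0]]
    - [-1,[0,0,-1.5],[0,0,0]]
    - [-1,[0,0,-1.5],[0,0,0]]
    - [-1,[0,0,-1.5],[0,0,0]]
    - [-1,[0,0,-1.5],[0,0,0]]
    - [-1,[0,0,-1.5],[0,0,0]]
    - [-1,[0,0,-1],[0,0,0]]
    - [-1,[0,0,-0.5],[0,0,0]]
    - [-1,[0,0,0],[0,0,0]]

```text
clock: 16.52
eef_pos: [0.4884, 0.3101, 0.1328]
tool_rot: [0.572, 0.821, 0.001, 0.001]
ft_force: [0.2, 0.8, -0.1]
grip_width: 0.0081
```

Run:
```python
from h import *
go([.498,.164,.13],.125)
```

```text
pos [0.4884 0.3101 0.1328] yang 0.3539434672069536 F [ 0.2422  0.8024 -0.1014] w 0.008091887282102306 t 16.5167
shift now-axes [-14.0401  -4.1637   0.2597] turn [ 0.0026 -0.0009  0.2289] shift after turn [-14.6184  -0.868    0.2786]
```

Request:
play_rows:
  moves:
    - [-1,[0,0,0],[0,0,0.05]]
    - [-1,[0,0,0],[0,0,0.09]]
    - [-1,[0,0,0],[0,0,0.07]]
    - [-1,[-0.7,0,0],[0,0,0.019]]
    - [-1,[-1.6,-0.1,0],[0,0,0]]
    - [-1,[-2.2,-0.2,0],[0,0,0]]
    - [-1,[-2.6,-0.2,0],[0,0,0]]
    - [-1,[-2.6,-0.2,0],[0,0,0]]
    - [-1,[-2.3,-0.1,0],[0,0,0]]
    - [-1,[-1.6,-0.1,0],[0,0,0]]
    - [-1,[-1,0,0],[0,0,0]]
    - [-1,[0,0,0],[0,0,0]]

```text
clock: 17.52
eef_pos: [0.4968, 0.1608, 0.1311]
tool_rot: [0.663, 0.749, -0.001, 0.0]
ft_force: [-0.1, -0.1, -0.6]
grip_width: 0.0079
```

Run:
```python
from h import *
go([.498,.164,.081],.125)
S,T=snap("6")
# side/top brass comps
for n,v,roi in(("top",T,(325,220,435,295)),("side",S,(310,170,385,280))):
    x0,y0,x1,y1=roi;h=v.hsv[y0:y1,x0:x1].astype(int)
    br=((h[...,0]>12)&(h[...,0]<30)&(h[...,1]>110)&(h[...,2]>80)).astype(np.uint8)
    k,l,st,c=cv2.connectedComponentsWithStats(br)
    for i in range(1,k):
        if st[i,4]>6: print(n,"brass",c[i]+[x0,y0],st[i])
tile("pics/e6.png",[(S,(300,170,400,290)),(T,(230,190,430,300)),(S,(280,190,400,400)),(T,(330,220,430,290))])
```

```text
pos [0.4968 0.1608 0.1311] yang 0.12219959878574153 F [-0.0774 -0.062  -0.6395] w 0.007857657223006471 t 17.5167
shift now-axes [0.303  0.1625 5.0061] turn [-0.0009  0.0009 -0.0028] shift after turn [0.298  0.1588 5.0066]
top brass [410.1739 247.6377] [82 21  7 14 69]
top brass [417.9259 246.2593] [91 21  4 12 27]
top brass [354.3333 255.0833] [27 29  5 13 48]
top brass [360.9474 253.9474] [35 28  3 12 19]
side brass [341.1081 193.5946] [29 18  5 11 37]
```

View pics/e6.png

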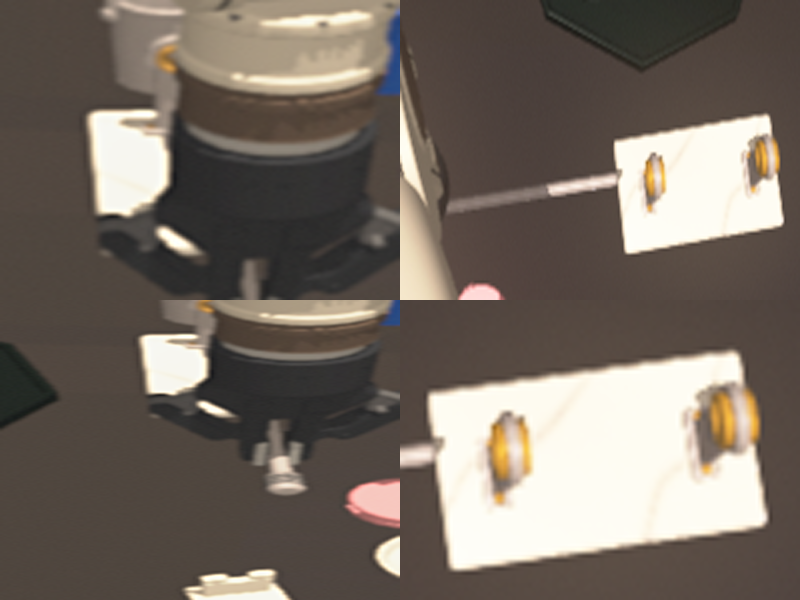

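Top view: the nose lies at about (339,256), short of the left eye at (357,254), and the bar is nearly aligned. Side view: the gripper hides the eyes, so I fit the eyes from the earlier clear views (3, 4) and the bar from the current top view.

```bash
cat > meas.py <<'E'
from h import *
yw=.125;c=np.array([.536,-.142]);yv=np.array([-np.sin(yw),np.cos(yw)]);xv=np.array([np.cos(yw),np.sin(yw)])
def loc(P): q=P[:,:2]-c;return np.c_[q@xv,q@yv,P[:,2]]
def bar(v,roi,lo=None,zr=(.08,.16)):
    P,uv=cloud(v,roi);Q=loc(P);m=(Q[:,2]>zr[0])&(Q[:,2]<zr[1])&(abs(Q[:,0])<.03)&(Q[:,1]>.075 if lo is None else Q[:,1]>lo)&(Q[:,1]<.215)
    Q=Q[m];
    k=np.ones(len(Q),bool)
    for _ in range(4):
        a=np.polyfit(Q[k,1],Q[k,0],1);b=np.polyfit(Q[k,1],Q[k,2],1);k=(abs(Q[:,0]-np.polyval(a,Q[:,1]))<.006)&(abs(Q[:,2]-np.polyval(b,Q[:,1]))<.006)
    print("bar n",k.sum(),"x' = %.4f*y + %.4f"%tuple(a),"ztop = %.4f*y + %.4f"%tuple(b),"nose y'",Q[k,1].min(),"at y'=.062: x' %.4f ztop %.4f"%(np.polyval(a,.062),np.polyval(b,.062)))
E
python3 - <<'E'
from meas import *
for nm,v,roi in(("S3",V("side3.npz"),(300,160,390,290)),("S4",V("side4.npz"),(300,160,390,290)),("T0",V("top0.npz"),(335,225,430,290)),("T6",V("top6.npz"),(335,225,430,290))):
    P,_=cloud(v,roi);Q=loc(P)
    for s in(1,-1):
        for lo,hi in((.112,.125),(.06,.125)):
            m=(abs(Q[:,1]-s*.062)<.012)&(abs(Q[:,0])<.024)&(Q[:,2]>lo)&(Q[:,2]<hi);q=Q[m]
            if len(q)>3:print(nm,"L" if s>0 else "R",lo,len(q),"mean",q.mean(0),"x range mid",(np.percentile(q[:,0],2)+np.percentile(q[:,0],98))/2,np.ptp(q[:,0]),"zmax",np.percentile(q[:,2],98))
# side: brass mouth centres by rays
for nm in("side3","side4"):
    v=V(nm+".npz");x0,y0,x1,y1=310,170,390,290;h=v.hsv[y0:y1,x0:x1].astype(int)
    br=((h[...,0]>12)&(h[...,0]<30)&(h[...,1]>110)&(h[...,2]>80)).astype(np.uint8)
    cs,_=cv2.findContours(br,0,2)
    for q in cs:
        if cv2.contourArea(q)>40:
            e=cv2.fitEllipse(q);u=np.array(e[0])+[x0,y0]
            fy=.071 if u[1]>210 else -.053
            o,r=v.ray(*u);t=(fy-(o[:2]-c)@yv)/(r[:2]@yv);X=o+r*t;print(nm,"mouth",u,e[1],"x'",(X[:2]-c)@xv,"z",X[2])
bar(V("top6.npz"),(225,190,345,300))
E
```

```text
S3 L 0.112 78 mean [0.0014 0.0657 0.1159] x range mid 0.0015879486299564547 0.028833395633739854 zmax 0.12052298482994321
S3 L 0.06 344 mean [0.0019 0.0669 0.0938] x range mid 0.0020368604722704716 0.03563050255698405 zmax 0.11955697155439077
S3 R 0.112 63 mean [ 0.0024 -0.0579  0.1162] x range mid 0.002448158200556357 0.02844732384670049 zmax 0.12055125335347762
S3 R 0.06 297 mean [ 0.0022 -0.0569  0.094 ] x range mid 0.0017380379706927324 0.03613672739023098 zmax 0.11937569865359551
S4 L 0.112 77 mean [0.0011 0.0657 0.116 ] x range mid 0.0007934708562035439 0.029035871238425257 zmax 0.12080835122119718
S4 L 0.06 342 mean [0.0019 0.0669 0.0938] x range mid 0.0022260530610654907 0.03546868764975156 zmax 0.11980180026542324
S4 R 0.112 62 mean [ 0.0021 -0.0588  0.1156] x range mid 0.0023951960443906713 0.02944499329944446 zmax 0.12035466019491246
S4 R 0.06 293 mean [ 0.0022 -0.0573  0.094 ] x range mid 0.00168458685701216 0.03656723972674811 zmax 0.11914535795715374
T0 L 0.112 88 mean [-0.001   0.0647  0.116 ] x range mid -0.00017747392818383018 0.03350377906858977 zmax 0.1215111970296
[... 780 characters left out ...]
.0018 -0.0574  0.1066] x range mid -0.0010244198034551188 0.03798905622499475 zmax 0.12012191155679572
side3 mouth [349.1857 227.444 ] (12.144895553588867, 13.552087783813477) x' 0.0005523937184937399 z 0.10366885541153514
side3 mouth [344.8333 193.0249] (11.347118377685547, 11.76221752166748) x' 0.001129460691151922 z 0.10330631925927092
side4 mouth [349.1857 227.444 ] (12.144895553588867, 13.552087783813477) x' 0.0005523937184937399 z 0.10366885541153514
side4 mouth [344.8333 193.0249] (11.347118377685547, 11.76221752166748) x' 0.001129460691151922 z 0.10330631925927092
bar n 249 x' = 0.0087*y + -0.0052 ztop = 0.0041*y + 0.1508 nose y' 0.10902368957072255 at y'=.062: x' -0.0047 ztop 0.1510
```

In the top camera the eyes sit at x' ≈ -1 mm and the bar at -4.7 mm, with a slope difference of about 5 mrad and the bar axis at z ≈ 0.147. I correct these and lower by 4.7 cm.

Request:
play_rows:
  moves:
    - [-1,[0,0.25,0.5],[0,0,-0.005]]
    - [-1,[0,0,0.9],[0,0,0]]
    - [-1,[0,0,1.1],[0,0,0]]
    - [-1,[0,0,1],[0,0,0]]
    - [-1,[0,0,0.7],[0,0,0]]
    - [-1,[0,0,0.4],[0,0,0]]
    - [-1,[0,0,0.1],[0,0,0]]
    - [-1,[0,0,0],[0,0,0]]
    - [-1,[0,0,0],[0,0,0]]

```text
clock: 18.37
eef_pos: [0.4998, 0.1642, 0.0846]
tool_rot: [0.66, 0.752, 0.0, 0.0]
ft_force: [-0.4, 0.1, -0.3]
grip_width: 0.0081
```

Run:
```python
from meas import *
go([.498,.164,.0835],.125)
for k in "78":
    S,T=snap(k);bar(T,(225,190,345,300),None,(.07,.14))
```

```text
pos [0.4998 0.1642 0.0846] yang 0.13015351933652247 F [-0.4091  0.1338 -0.345 ] w 0.008071397439268439 t 18.3667
shift now-axes [ 0.0066 -0.1836  0.108 ] turn [ 0.0006 -0.0001  0.0052] shift after turn [ 0.0056 -0.1836  0.1081]
bar n 218 x' = 0.0009*y + 0.0002 ztop = 0.0086*y + 0.1039 nose y' 0.11201863213764594 at y'=.062: x' 0.0003 ztop 0.1044
bar n 220 x' = -0.0011*y + 0.0005 ztop = 0.0113*y + 0.1035 nose y' 0.11190533144691168 at y'=.062: x' 0.0005 ztop 0.1042
```

Request:
play_rows:
  moves:
    - [-1,[0,-0.14,0.1],[0,-0.005,0]]
    - [-1,[-0.5,0,0],[0,0,0]]
    - [-1,[-1,0,0],[0,0,0]]
    - [-1,[-1,0,0],[0,0,0]]
    - [-1,[-0.7,0,0],[0,0,0]]
    - [-1,[-0.5,0,0],[0,0,0]]
    - [-1,[-0.5,0,0],[0,0,0]]
    - [-1,[-0.5,0,0],[0,0,0]]
    - [-1,[0,0,0],[0,0,0]]

```text
clock: 19.32
eef_pos: [0.5044, 0.1162, 0.0836]
tool_rot: [0.66, 0.751, -0.002, 0.002]
ft_force: [-0.8, 1.1, -0.2]
grip_width: 0.0078
```

Run:
```python
from meas import *
go([.498,.164,.0835],.125)
for k in "9":
    S,T=snap(k);bar(T,(225,190,350,300),.085,(.08,.12))
tile("pics/i9.png",[(T,(290,220,440,290))],(800,373))
```

```text
pos [0.5044 0.1162 0.0836] yang 0.12859621804846383 F [-0.7762  1.1339 -0.1946] w 0.007815262588621426 t 19.3167
shift now-axes [ 4.8271 -0.0197 -0.0186] turn [0.     0.0053 0.0036] shift after turn [ 4.8271 -0.0371  0.007 ]
bar n 276 x' = -0.0003*y + -0.0013 ztop = -0.0006*y + 0.1047 nose y' 0.08519137636231862 at y'=.062: x' -0.0013 ztop 0.1047
```

View pics/i9.png

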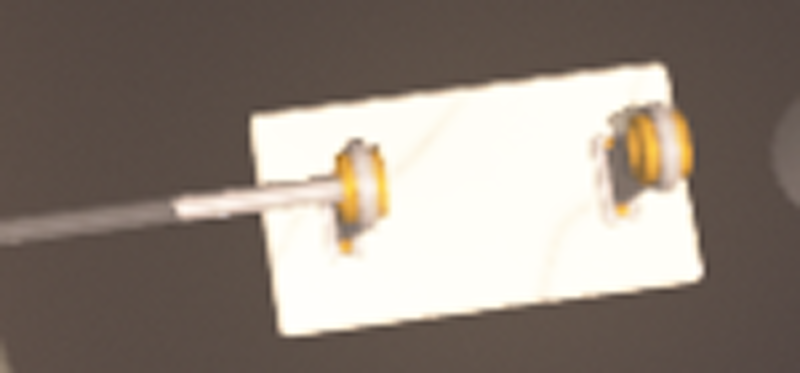

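Top view: the nose has entered the left eye, centred, at about (354,256), with force near zero. Advancing.

Request:
play_rows:
  moves:
    - [-1,[-0.5,0,0],[0,0,0]]
    - [-1,[-0.8,0,0],[0,0,0]]
    - [-1,[-0.8,0,0],[0,0,0]]
    - [-1,[-0.8,0,0],[0,0,0]]

```text
clock: 19.75
eef_pos: [0.508, 0.0877, 0.0837]
tool_rot: [0.66, 0.752, -0.002, 0.002]
ft_force: [-0.6, -0.5, -1.8]
grip_width: 0.0078
```

Request:
play_rows:
  moves:
    - [-1,[-1,0,0],[0,0,0]]
    - [-1,[-1,0,0],[0,0,0]]
    - [-1,[-1,0,0],[0,0,0]]
    - [-1,[-1,0,0],[0,0,0]]
    - [-1,[-1,0,0],[0,0,0]]
    - [-1,[-0.7,0,0],[0,0,0]]
    - [-1,[0,0,0],[0,0,0]]

```text
clock: 20.33
eef_pos: [0.5156, 0.0303, 0.084]
tool_rot: [0.66, 0.751, -0.002, 0.002]
ft_force: [0.1, 0.3, -0.6]
grip_width: 0.0079
```

Run:
```python
from meas import *
go([.498,.164,.0835],.125)
S,T=snap("10")
P,_=cloud(T,(300,220,440,290));Q=loc(P)
for lo,hi in((-.05,.05),(.08,.14)):
    m=(Q[:,1]>lo)&(Q[:,1]<hi)&(abs(Q[:,0])<.02)&(Q[:,2]>.085)&(Q[:,2]<.115);q=Q[m]
    if len(q): print(len(q),q.mean(0),"nose",q[:,1].min(),np.polyfit(q[:,1],q[:,0],1),np.polyfit(q[:,1],q[:,2],1))
```

```text
pos [0.5156 0.0303 0.084 ] yang 0.12782457940292513 F [ 0.1403  0.2772 -0.6388] w 0.007904209849435743 t 20.3333
shift now-axes [13.4829 -0.0429 -0.0228] turn [0.0001 0.0054 0.0028] shift after turn [13.4826 -0.081   0.0497]
148 [-0.0012  0.0136  0.1054] nose -0.0225272234829019 [ 0.0007 -0.0012] [-0.0068  0.1055]
20 [-0.0007  0.0858  0.1053] nose 0.0815214068992553 [ 0.0447 -0.0046] [-0.0145  0.1065]
```

Request:
play_rows:
  moves:
    - [-1,[0,0,0.06],[0,0.003,0]]
    - [-1,[-0.5,0,0],[0,0,0]]
    - [-1,[-0.8,0,0],[0,0,0]]
    - [-1,[-0.8,0,0],[0,0,0]]
    - [-1,[-0.5,0,0],[0,0,0]]
    - [-1,[-0.5,0,0],[0,0,0]]
    - [-1,[-0.4,0,0],[0,0,0]]
    - [-1,[0,0,0],[0,0,0]]

```text
clock: 21.1
eef_pos: [0.52, -0.0037, 0.0834]
tool_rot: [0.66, 0.751, -0.001, 0.001]
ft_force: [-0.4, 0.5, -1.1]
grip_width: 0.0074
```

Request:
play_rows:
  moves:
    - [-1,[-0.4,0,0],[0,0,0]]
    - [-1,[-0.5,0,0],[0,0,0]]
    - [-1,[-0.5,0,0],[0,0,0]]
    - [-1,[-0.4,0,0],[0,0,0]]
    - [-1,[0,0,0],[0,0,0]]

```text
clock: 21.52
eef_pos: [0.5224, -0.0214, 0.0835]
tool_rot: [0.66, 0.751, -0.001, 0.001]
ft_force: [-0.6, 0.2, -1.3]
grip_width: 0.0074
```

```bash
cat > chk.py <<'E'
from meas import *
import sys
go([.498,.164,.0835],.125)
S,T=snap(sys.argv[1])
P,_=cloud(T,(300,220,450,290));Q=loc(P)
m=(Q[:,1]>-.045)&(Q[:,1]<.048)&(abs(Q[:,0])<.02)&(Q[:,2]>.085)&(Q[:,2]<.115);q=Q[m]
print("between",len(q),q.mean(0),"x,z fit",np.polyfit(q[:,1],q[:,0],1),np.polyfit(q[:,1],q[:,2],1))
m=(Q[:,1]<-.072)&(Q[:,1]>-.115)&(abs(Q[:,0])<.02)&(Q[:,2]>.09)&(Q[:,2]<.115);q=Q[m]
if len(q): print("beyond",len(q),q.mean(0),"y' range",q[:,1].min(),q[:,1].max())
m=(abs(Q[:,1]+.06)<.02)&(abs(Q[:,0])<.02)&(Q[:,2]>.1);print("R eye y' range",np.percentile(Q[m][:,1],[3,97]))
E
python3 chk.py 11
```

```text
pos [ 0.5224 -0.0214  0.0835] yang 0.129041909530554 F [-0.5628  0.2108 -1.2911] w 0.007439654835192574 t 21.5167
shift now-axes [18.7027 -0.0357 -0.0436] turn [0.0002 0.0023 0.004 ] shift after turn [18.7025 -0.1113 -0.0003]
between 98 [-0.0006 -0.0218  0.1039] x,z fit [-0.0224 -0.0011] [-0.0107  0.1037]
beyond 5 [-0.0009 -0.0739  0.1035] y' range -0.07576345514266274 -0.07307343755237612
R eye y' range [-0.0694 -0.0429]
```

The nose is about 7 mm out beyond the right eye with forces near 1 N. Advancing the remaining 12.5 mm and checking.

Request:
play_rows:
  moves:
    - [-1,[-0.4,0,0],[0,0,0]]
    - [-1,[-0.4,0,0],[0,0,0]]
    - [-1,[-0.3,0,0],[0,0,0]]
    - [-1,[-0.15,0,0],[0,0,0]]
    - [-1,[0,0,0],[0,0,0]]
    - [-1,[0,0,0],[0,0,0]]

```text
clock: 22.12
eef_pos: [0.5239, -0.0331, 0.0835]
tool_rot: [0.66, 0.751, -0.001, 0.001]
ft_force: [-0.9, 0.1, -0.9]
grip_width: 0.0078
```

```bash
python3 chk.py 12
python3 - <<'E'
from meas import *
T,S=V("top12.npz"),V("side12.npz")
tile("pics/f12.png",[(T,(340,215,460,305)),(S,(280,130,400,220))])
for yy in (-.068,-.088): 
    X=c+yy*yv-.001*xv; print(yy,T.proj([*X,.1]))
P,_=cloud(S,(280,80,400,230));m=(P[:,2]>.03)&(P[:,2]<.16)&(np.hypot(P[:,0]-.5566,P[:,1]+.3057)<.06);print("pot z max",np.percentile(P[m][:,2],99) if m.any() else "hid")
E
```

```text
pos [ 0.5239 -0.0331  0.0835] yang 0.12964721347006675 F [-0.8586  0.1198 -0.8943] w 0.007841140421478331 t 22.1167
shift now-axes [19.8802 -0.0175 -0.0365] turn [0.     0.0019 0.0046] shift after turn [19.88   -0.1099  0.0007]
between 55 [-0.0006 -0.0318  0.1041] x,z fit [-0.0209 -0.0013] [0.023  0.1049]
beyond 32 [-0.0003 -0.0795  0.1041] y' range -0.08698388540169186 -0.07236565839474109
R eye y' range [-0.0777 -0.0432]
-0.068 [416.1799 247.2604]
-0.088 [425.1028 246.1181]
pot z max 0.14618548803092615
```

View pics/f12.png

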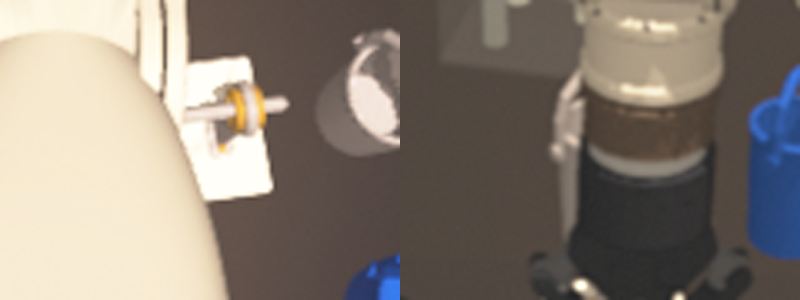

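Top view: the nose stands out beyond the right eye at about (426,246), with the eye's outer face at about (418,247), which is roughly 19 mm. The pot stands upright beyond it. I add 1 mm and let it settle.

Request:
play_rows:
  moves:
    - [-1,[-0.1,0,0],[0,0,0]]
    - [-1,[0,0,0],[0,0,0]]
    - [-1,[0,0,0],[0,0,0]]
    - [-1,[0,0,0],[0,0,0]]
    - [-1,[0,0,0],[0,0,0]]
    - [-1,[0,0,0],[0,0,0]]

```text
clock: 22.72
eef_pos: [0.524, -0.034, 0.0835]
tool_rot: [0.66, 0.752, -0.001, 0.001]
ft_force: [-0.3, 0.7, -1.2]
grip_width: 0.0078
```

```bash
python3 chk.py 13
python3 - <<'E'
from workcell import bot
for _ in range(3):
    o=bot.get_obs();print(o["ft_force"],o["ft_torque"],abs(o["joint_vel"]).max());bot.camera("top")
print(bot.job_done())
E
```

```text
pos [ 0.524  -0.034   0.0835] yang 0.1300348015390984 F [-0.3486  0.671  -1.229 ] w 0.007802056528601061 t 22.7167
shift now-axes [19.9668 -0.0106 -0.039 ] turn [0.    0.002 0.005] shift after turn [19.9665 -0.1111  0.0013]
between 53 [-0.0005 -0.032   0.1041] x,z fit [-0.01   -0.0008] [0.0314 0.1051]
beyond 31 [-0.0006 -0.0797  0.1043] y' range -0.08728596215125467 -0.07253761604105408
R eye y' range [-0.0774 -0.0432]
[ 0.08711354  0.19061133 -0.45875657] [-0.01651173 -0.00106804  0.01285707] 0.0019118878065115758
[ 0.57103326  0.14192017 -0.73268499] [ 0.02806985  0.06279597 -0.03653227] 0.0010923147531755838
[-0.07340676  0.61792184 -1.31665065] [ 0.04065244  0.01419628 -0.00045367] 0.0013829758927512887
the job is handed in; nothing more can be done
None
```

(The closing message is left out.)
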